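Clear the reject and hang the kit basket

TASK

In the blue kit basket, one of the two aluminium brackets has a red-painted end: it is a reject, so first take it out and drop it into the red reject crate. Then hang the blue basket, with the good bracket still standing in its pocket, by its handle bar across both prongs of the empty hook stand and push it right back against the yellow stop plate. Do not knock or shift anything else.

Things in the scene. Friction and masses are not known exactly. Their poses are not given: they have to be found in the camera images.
- kit_basket: blue basket on the table, 90 (x) x 110 (y) x 50 mm high, walls 4, 0.28 kg, with a rigid steel bail: vertical 10 mm rods at y = +-50 carry a level 10 mm round bar along y, centre line 120 above the underside. Two grey pockets (inside 18 x 28, floor 4 and rims 47 above the underside) at x = +26 and -26, y = 0, each hold one bracket upright. Origin: centre of the underside
- basket_grip (a point): middle of the kit basket's bail bar, 120 above the underside, where a black rubber sleeve 14 (x) x 34 (y) x 14 (z) mm surrounds the bar; axes as the basket's, y along the bar
- reject: rejected aluminium bracket, a bar 14 (x) x 24 (y) x 92 mm (z) whose top end is painted red, standing upright in one of the basket's two pockets, its top 96 above the basket's underside; 85 g. Origin: centre of its lower end.
- reject_mid (a point): middle of the rejected bracket, 46 above its lower end
- good: good bracket, plain aluminium, the same shape, standing in the other pocket; it stays there. Origin: centre of its lower end.
- good_mid (a point): middle of the good bracket, 46 above its lower end
- reject_crate: red open-topped reject crate, 120 (x) x 160 (y) x 80 mm high, walls and floor 4 thick, fixed to the table. Origin: centre of the underside.
- hook_free: empty hook stand, fixed. Two level steel prongs (8 mm thick, at y = +-32, axis 170 above the table) point along its -x; their ends turn up from x = -95 to x = -112, 192 high. A yellow stop plate (90 wide, 170 to 205 high, front face at x = 0) crosses them. Base 150 x 120 x 8 from x = -60 to 90, posts 180 high at x = 55 to 67, y = +-32. Origin: on the table under the plate's front face
- hook_free_seat (a point): point midway between the empty stand's prongs, level with their tops (174 above the table), in the plane of the stop plate's front face; axes as the stand's. A seated bar's centre line is 5 above it, and with the sleeve against the plate 7 in front of it.
- hook_taken: the other hook stand, of the same shape and with the same kind of origin, already occupied by the green basket
- hung_basket: green empty basket of the same outside size and bail, hanging on the other stand's prongs; leave alone. Origin: centre of its underside.
- spray_can: green can with a white band, standing on the table, 52 diameter, 130 high; leave alone. Origin: centre of its underside.
- fastener_jar: pale jar, 60 diameter, 70 high; leave alone. Origin: centre of its underside.
- block0: aluminium block 45 x 30 x 28 high; leave alone. Origin: centre of its underside.
- block1: another aluminium block 45 x 30 x 28 high; leave alone. Origin: centre of its underside.
- screwdriver: screwdriver lying on the table, 180 long, along its x; leave alone
Not all that is in view belongs to the job. Leave any pink or purple look-alike of the kit_basket alone.

How it is judged:
On the way, in this order (a step that is already met when the one before it is completed fails the run):
1. the rejected bracket is in the red crate (x of reject_mid in the frame of reject_crate between -0.058 and 0.058 m and y of reject_mid in the frame of reject_crate between -0.078 and 0.078 m and z of reject_mid in the frame of reject_crate between 0 and 0.075 m), for 0.2 s.
2. the blue basket hangs by its bar on the empty stand's prongs, pushed back to the stop plate (x of basket_grip in the frame of hook_free_seat between -0.022 and 0.002 m and y of basket_grip in the frame of hook_free_seat between -0.02 and 0.02 m and z of basket_grip in the frame of hook_free_seat between -0.003 and 0.014 m and contact force between kit_basket and hook_free above 0.8 N and contact force between kit_basket and the fingers below 0.2 N), for 0.2 s.
At the end, for the whole second after the job is handed in: Reject in the red crate (middle inside the walls, below the rim); blue basket hung by its bar on both prongs of the empty stand, bar centre at most 22 mm before the stop plate and 20 mm off the middle; good bracket standing in its pocket; all released and at rest (all of step 1 and all of step 2 and x of good_mid in the frame of kit_basket between -0.045 and 0.045 m and y of good_mid in the frame of kit_basket between -0.02 and 0.02 m and z of good_mid in the frame of kit_basket between 0.035 and 0.065 m and linear speed of each of kit_basket, reject, good below 0.03 m/s and angular speed of kit_basket below 0.3 rad/s); the robot touches nothing.
It fails at once if one of the things to be left alone is shifted by more than 30 mm (distance of any of hung_basket, spray_can, fastener_jar, block0, block1, screwdriver from where it was at the start of the episode above 0.03 m).
It also fails if it takes over 72 s, if anything falls off the work surface, if the arm or the gripper's body presses on something with over 40 N, if the wrist force passes 120 N, or if a joint passes its speed limit or range.

ROBOT

A 6-joint arm with a two-finger parallel gripper is mounted at the origin on the work surface. World frame = base frame: x ahead of the robot, y to its left, z up, the work surface at z = 0. Lengths are in m, angles in rad, forces in N, time in s.
With the tool pointing down it reaches from about 0.4 to 0.825 m from the base axis. Payload 7 kg.
Tool frame: the origin (TCP) lies at the very end of the fingers, on their centre line; the grasp point (between the pads) lies 19 mm behind it; z points along the fingers, y is the line along which they close (so a half turn about z gives the same grasp; the last joint's range is limited). The gripper opens to 88 mm and grips with 3 to 60 N. Pads are 19 mm wide; open, the fingers measure 130 mm over their backs; the gripper's body (78 mm by 193 mm) begins 47 mm behind the grasp point.
Start: joints at [1.422, 0.359, 0.012, 0, -1.224, -0.288], TCP at [0.286, 0.612, 0.227] pointing down, gripper open.
Joint ranges: [-3.07, 3.07], [-1.43, 2.12], [-1.02, 1.25], [-3.03, 1.67], [-3.05, -0], [-3.03, 3.03]. Speed limits (rad/s): [2.39, 2.39, 3.01, 3.14, 3.14, 3.14].

INTERFACE

Orientations are given as [roll, pitch, yaw] about the fixed x, y, z axes, in that order (R = Rz(yaw) Ry(pitch) Rx(roll)).
In Python, from station import * gives the robot as it stands.
- The arm moves only by the tool servo_tool, never from a script. Its argument "moves" is a list of rows, each an object of numbers: "jaw": the opening, from 0 (shut) to 1 (fully open); "dx", "dy", "dz": the shift along the world's x, y, z in m; "roll": the turn about the world's z in degrees. A call has exactly 10 rows; each row shifts and turns the commanded pose from where the row before left it; what a row does not reach is not made up. A row lasts 1/8 s, in which the tool goes at most 62.5 mm and 10.7 degrees, less where a joint would pass 70% of its speed; a pose out of reach is approached as far as the arm can. A call with a gripper value outside its range is refused whole. The fingers move at their own pace and stop on an object; "newtons" is the grip in N (left out, the last holds). Time passes only in rows, so rows that do not move let the fingers close, or fill a call up. It gives the time, the measured TCP pose, the force, the opening and the grip force at its end, in the units of the state.
- get_state(): the state, without advancing time (a new reading comes with each control period).
- grab_frame(name): name is "scene" or "top"; returns (picture, depth): 480x640x3 uint8, red, green, blue; 480x640 float32, m along the optical axis (not along the pixel's ray), 0 where there is no reading.
- calibration(name): a dict with "intrinsics" (3x3 intrinsics, pixels), "k1" (the pictures are not rectified: a ray, as slopes to the right and down, at radius r is drawn at 1 + k1 r^2 times it, then the intrinsics apply), "R" (3x3) and "t" (3): a world point X has camera coordinates R X + t. Camera axes: x right, y down, z forward; pixel columns grow to the right and rows downward; lengths in m; the calibration is good to about 2 mm. A picture is of the moment at which its call begins. calibration takes no time and is no camera call.
- job_done(): hands the job in; it is judged then, once.
The state is a dict: "t": time; "q": joint angles; "qd": joint speeds; "joint_efforts": joint torques, N m; "eef_pos": TCP position; "ee_rot": TCP orientation; "force": force on the tool from outside, world axes, zero at the start; "moment": the same for the moment, N m; "width": finger opening in m; "gripper_force": force on a finger pad.
Only numpy, scipy, OpenCV 4.12 (cv2) and the standard library are available. Lean on these libraries where they do the work, as an engineer would, in place of code of your own. Each camera call takes 0.05 s, during which the arm holds its last target. There are 200 camera calls.

## Working session

There is one attempt and no reset: what is moved stays moved. The work goes in short steps, Python scripts to look and compute and a tool call to move; the robot and the scene stay as the last step left them, time stands still between calls to the robot, and variables do not carry over. Pictures are saved under pics/ and viewed, at most 10 in all, crops included, and the job is handed in when it is done.

Besides the shell and the picture viewer there is one more tool, called after "Emit:" as name(argument=value, ...), one argument or row to a line, values as JSON. servo_tool: Moves the arm, as the interface text tells. Its arguments: {"type":"object","properties":{"moves":{"type":"array","items":{"type":"object","properties":{"jaw":{"type":"number"},"dx":{"type":"number"},"dy":{"type":"number"},"dz":{"type":"number"},"roll":{"type":"number"}}}},"newtons":{"type":"number"}},"required":["moves"]}

```bash
mkdir -p pics
cat > h.py <<'E'
from station import *
import numpy as np, cv2
def cloud(name):
    im,d=grab_frame(name); c=calibration(name); K=np.array(c["intrinsics"],float); k1=c["k1"]
    R=np.array(c["R"]);t=np.array(c["t"])
    v,u=np.mgrid[0:480,0:640].astype(float)
    a=(u-K[0,2])/K[0,0]; b=(v-K[1,2])/K[1,1]
    rd=np.hypot(a,b); r=rd.copy()
    for _ in range(20): r=rd/(1+k1*r*r)
    s=1/(1+k1*r*r)
    X=(np.stack([a*s*d,b*s*d,d],-1)-t)@R
    X[d==0]=np.nan
    return im,d,X
E
python3 - <<'E'
from h import *
for n in("scene","top"):
    im,d,X=cloud(n); cv2.imwrite(f"pics/{n}0.png",im[...,::-1]); np.savez(f"{n}0.npz",im=im,X=X)
    c=calibration(n); print(n,-np.array(c["R"]).T@c["t"],c["R"],c["k1"])
print(get_state())
E
```

```text
scene [1.39399525 0.38269207 0.92464085] [[-3.80646544e-01  9.24720295e-01  7.64079290e-04]
 [ 5.81598468e-01  2.40048077e-01 -7.77251660e-01]
 [-7.18923800e-01 -2.95413771e-01 -6.29189378e-01]] 0.01638190410041322
top [ 0.34799598 -0.01554437  1.39316768] [[-0.02501726 -0.99967142 -0.00558444]
 [-0.99498748  0.02544029 -0.09670944]
 [ 0.09681973  0.00313704 -0.99529699]] 0.02067207692586919
{'t': 0.1, 'q': array([ 1.42209972e+00,  3.59346997e-01,  1.11476713e-02, -2.88351686e-04,
       -1.22410253e+00, -2.88142431e-01]), 'qd': array([-0.00151136, -0.00105972,  0.00159897,  0.00146381,  0.00050618,
       -0.00040893]), 'joint_efforts': array([-1.16752599e-03, -5.84161878e+01,  2.93751490e+01,  7.01549828e+00,
        1.02198886e-02, -4.99964870e-05]), 'eef_pos': array([0.28539779, 0.61121446, 0.22569827]), 'ee_rot': array([ 3.14007215e+00, -1.67960580e-04, -4.36937089e-01]), 'force': array([-0.1041668 , -0.46060329, -0.00843429]), 'moment': array([-0.02239335,  0.03414268, -0.00842735]), 'gripper_force': 0.0, 'width': 0.08747740801853196}
```

View pics/scene0.png

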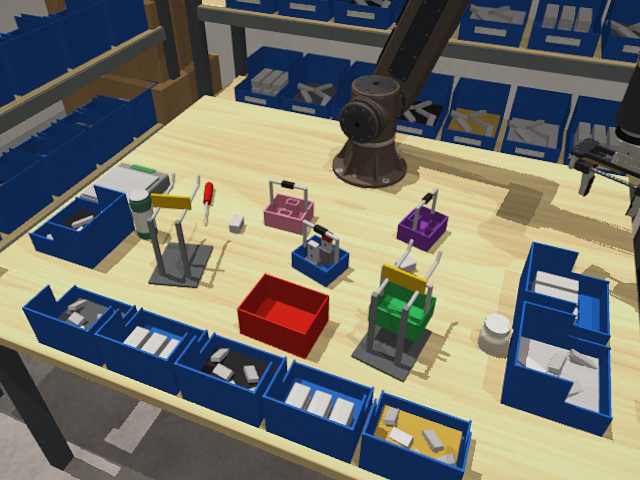

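View pics/top0.png

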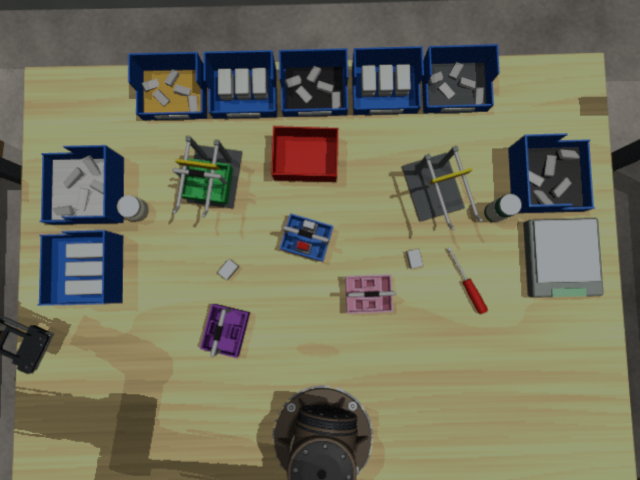

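The top view shows the blue basket at (305,237) with its red-ended bracket at (303,246). The empty stand has its yellow plate at (452,176), the crate is at (305,153), and the can stands close to the prongs at (505,207). Next I measure these.

Run:
```python
from h import *
out=[]
for n in("top","scene"):
    z=np.load(n+"0.npz"); im=z["im"]; X=z["X"]; hsv=cv2.cvtColor(im,cv2.COLOR_RGB2HSV).astype(int); H,S,V=hsv[...,0],hsv[...,1],hsv[...,2]
    x,y,h=X[...,0],X[...,1],X[...,2]
    def rep(name,m):
        P=X[m]
        if len(P)<5: print(n,name,"none",len(P)); return
        r=cv2.minAreaRect(P[:,:2].astype(np.float32)*1000); b=cv2.boxPoints(r)
        print(n,name,len(P),"mean",P.mean(0).round(4),"rect c",np.round(r[0],1),"size",np.round(r[1],1),"ang",round(r[2],1),"z",np.percentile(P[:,2],[2,50,98]).round(3))
    # locate
    if n=="top":
        for p in [(305,237),(303,246),(452,176),(305,153),(505,207),(440,200),(415,258),(200,185)]: print(p,X[p[1],p[0]].round(3))
        c0=X[237,305]
    near=(np.hypot(x-c0[0],y-c0[1])<0.1)
    rep("bar",near&(h>.108)&(h<.135))
    rep("sleeve",near&(h>.115)&(h<.14)&(V<60))
    rep("redend",near&(h>.07)&(h<.105)&((H<8)|(H>172))&(S>120))
    rep("goodend",near&(h>.088)&(h<.1)&(S<60)&(V>60))
    rep("bluerim",near&(h>.04)&(h<.056)&(H>100)&(H<125)&(S>130))
    red=((H<8)|(H>172))&(S>140)&(h>.07)&(h<.09)&(x>.5)&~near
    rep("crate rim",red)
    rg=(y<-.1)&(y>-.5)&(x>.4)&(x<.85)
    rep("plate",rg&(H>20)&(H<33)&(S>150)&(h>.165)&(h<.215))
    rep("prongs",rg&(h>.16)&(h<.182)&(S<70))
    rep("tips",rg&(h>.184)&(h<.2)&(S<70))
    rep("can top",rg&(h>.12)&(h<.14)&(y<-.3))
im=np.load("top0.npz")["im"]
cv2.imwrite("pics/c.png",np.hstack([cv2.resize(im[200:275,265:345],None,fx=5,fy=5,interpolation=2),cv2.resize(im[135:235,395:530],(506,375),interpolation=2)])[:,:800,::-1])
```

```text
(305, 237) [0.476 0.03  0.114]
(303, 246) [0.457 0.036 0.097]
(452, 176) [ 0.594 -0.298  0.19 ]
(305, 153) [0.702 0.029 0.003]
(505, 207) [ 0.532 -0.43   0.128]
(440, 200) [ 0.544 -0.273  0.174]
(415, 258) [ 0.426 -0.237  0.022]
(200, 185) [0.615 0.285 0.06 ]
top bar 237 mean [0.4819 0.0286 0.1236] rect c [482.2  28.7] size [108.3  13.9] ang 71.8 z [0.115 0.124 0.13 ]
top sleeve 80 mean [0.4832 0.0293 0.1256] rect c [482.8  28.7] size [32.8 12.8] ang 71.8 z [0.121 0.126 0.13 ]
top redend 69 mean [0.4574 0.037  0.0944] rect c [457.4  36.6] size [24.5 14.9] ang 73.8 z [0.088 0.095 0.099]
top goodend 65 mean [0.5056 0.0194 0.0947] rect c [492.3   1.6] size [73.3 18.4] ang 50.9 z [0.089 0.095 0.099]
top bluerim 198 mean [0.4805 0.0395 0.0481] rect c [482.3  30.1] size [107.3  89.5] ang 72.4 z [0.042 0.048 0.053]
top crate rim 369 mean [0.6828 0.0395 0.0773] rect c [689.3  28.3] size [157.9 120. ] ang 86.9 z [0.07  0.078 0.084]
top plate 162 mean [ 0.5938 -0.2925  0.1967] rect c [ 595.3 -294.4] size [ 6.1 88.8] ang 15.0 z [0.175 0.201 0.208]
top prongs 548 mean [ 0.5802 -0.2991  0.1721] r
[... 774 characters left out ...]
m 345 mean [0.5006 0.0319 0.0464] rect c [487.6  27.7] size [113.8  96.3] ang 71.2 z [0.041 0.047 0.052]
scene crate rim 800 mean [0.6973 0.0306 0.0764] rect c [693.   26.9] size [161.8 123.5] ang 86.6 z [0.07  0.077 0.082]
scene plate 487 mean [ 0.5998 -0.2967  0.1908] rect c [ 598.4 -296.1] size [13.3 91.5] ang 13.9 z [0.173 0.191 0.207]
scene prongs 353 mean [ 0.5943 -0.2969  0.1726] rect c [ 576.6 -302. ] size [178.4  78. ] ang 14.2 z [0.162 0.173 0.181]
scene tips 29 mean [ 0.4938 -0.329   0.1885] rect c [ 491.8 -326.4] size [15.4 70.4] ang 14.3 z [0.185 0.188 0.193]
scene can top 340 mean [ 0.5704 -0.4309  0.1279] rect c [ 600.5 -417.9] size [180.8 199. ] ang 10.3 z [0.12  0.129 0.139]
```

View pics/c.png

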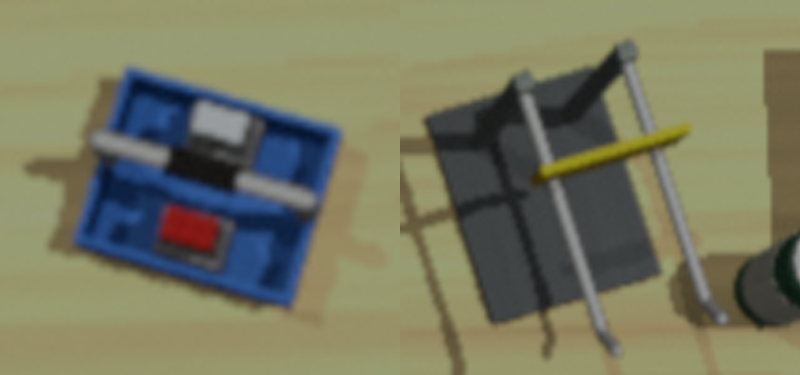

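Emit:
servo_tool(
  moves=[
    {"dx": 0.0174,"dy": -0.0574,"dz": 0.008,"roll": 0.7,"jaw": 0.7},
    {"dx": 0.0174,"dy": -0.0574,"dz": 0.008,"roll": 0.7,"jaw": 0.7},
    {"dx": 0.0174,"dy": -0.0574,"dz": 0.008,"roll": 0.7,"jaw": 0.7},
    {"dx": 0.0174,"dy": -0.0574,"dz": 0,"roll": 0.7,"jaw": 0.7},
    {"dx": 0.0174,"dy": -0.0574,"dz": 0,"roll": 0.7,"jaw": 0.7},
    {"dx": 0.0174,"dy": -0.0574,"dz": 0,"roll": 0.7,"jaw": 0.7},
    {"dx": 0.0174,"dy": -0.0574,"dz": 0,"roll": 0.7,"jaw": 0.7},
    {"dx": 0.0174,"dy": -0.0574,"dz": 0,"roll": 0.7,"jaw": 0.7},
    {"dx": 0.0174,"dy": -0.0574,"dz": 0,"roll": 0.7,"jaw": 0.7},
    {"dx": 0.0174,"dy": -0.0574,"dz": 0,"roll": 0.7,"jaw": 0.7},
  ],
)

```text
t: 1.35
eef_pos: [0.4596, 0.0357, 0.2507]
ee_rot: [-3.141, -0.0, -0.314]
force: [1.1, 0.8, -0.6]
width: 0.061
gripper_force: 0.0
```

Emit:
servo_tool(
  moves=[
    {"dz": -0.03,"dy": 0.001},
    {"dz": -0.03},
    {"dz": -0.03},
    {"dz": -0.025},
    {"dz": -0.02},
    {"dz": -0.02},
    {"dz": -0.015},
    {"dz": -0.012},
    {},
    {},
  ],
)

```text
$.moves[0]: bad value
```

Run:
```python
from h import *
im,d,X=cloud("scene"); cv2.imwrite("pics/s1.png",cv2.resize(im[190:300,260:400,::-1],None,fx=5,fy=5,interpolation=2))
```

```text
(no output)
```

View pics/s1.png

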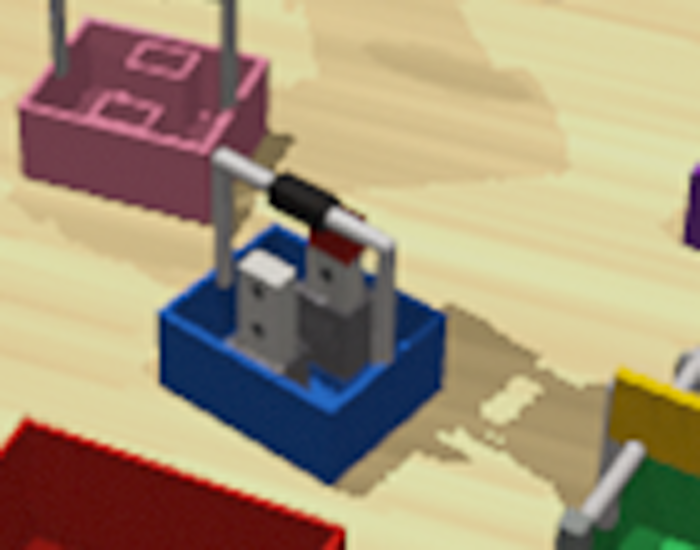

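The move was refused because each row needs all its fields. The picture shows the basket intact: the red-ended bracket is behind the bail (crop 335,240) and the good one is at (265,270).

Emit:
servo_tool(
  moves=[
    {"dx": 0,"dy": 0.001,"dz": -0.03,"roll": 0,"jaw": 0.7},
    {"dx": 0,"dy": 0,"dz": -0.03,"roll": 0,"jaw": 0.7},
    {"dx": 0,"dy": 0,"dz": -0.03,"roll": 0,"jaw": 0.7},
    {"dx": 0,"dy": 0,"dz": -0.025,"roll": 0,"jaw": 0.7},
    {"dx": 0,"dy": 0,"dz": -0.02,"roll": 0,"jaw": 0.7},
    {"dx": 0,"dy": 0,"dz": -0.02,"roll": 0,"jaw": 0.7},
    {"dx": 0,"dy": 0,"dz": -0.015,"roll": 0,"jaw": 0.7},
    {"dx": 0,"dy": 0,"dz": -0.012,"roll": 0,"jaw": 0.7},
    {"dx": 0,"dy": 0,"dz": 0,"roll": 0,"jaw": 0.7},
    {"dx": 0,"dy": 0,"dz": 0,"roll": 0,"jaw": 0.7},
  ],
)

```text
t: 2.65
eef_pos: [0.4599, 0.0387, 0.069]
ee_rot: [-3.141, -0.0, -0.314]
force: [-0.1, 0.3, -0.9]
width: 0.0615
gripper_force: 0.0
```

Emit:
servo_tool(
  moves=[
    {"dx": 0,"dy": 0,"dz": 0,"roll": 0,"jaw": 0.1},
    {"dx": 0,"dy": 0,"dz": 0,"roll": 0,"jaw": 0.1},
    {"dx": 0,"dy": 0,"dz": 0,"roll": 0,"jaw": 0.1},
    {"dx": 0,"dy": 0,"dz": 0,"roll": 0,"jaw": 0.1},
    {"dx": 0,"dy": 0,"dz": 0,"roll": 0,"jaw": 0.1},
    {"dx": 0,"dy": 0,"dz": 0,"roll": 0,"jaw": 0.1},
    {"dx": 0,"dy": 0,"dz": 0,"roll": 0,"jaw": 0.1},
    {"dx": 0,"dy": 0,"dz": 0,"roll": 0,"jaw": 0.1},
    {"dx": 0,"dy": 0,"dz": 0,"roll": 0,"jaw": 0.1},
    {"dx": 0,"dy": 0,"dz": 0,"roll": 0,"jaw": 0.1},
  ],
  newtons=25,
)

```text
t: 3.9
eef_pos: [0.4596, 0.0385, 0.0686]
ee_rot: [3.142, 0.0, -0.315]
force: [-0.2, -2.0, 1.8]
width: 0.0237
gripper_force: 24.9
```

Emit:
servo_tool(
  moves=[
    {"dx": 0,"dy": 0,"dz": 0.01,"roll": 0,"jaw": 0.1},
    {"dx": 0,"dy": 0,"dz": 0.012,"roll": 0,"jaw": 0.1},
    {"dx": 0,"dy": 0,"dz": 0.015,"roll": 0,"jaw": 0.1},
    {"dx": 0,"dy": 0,"dz": 0.015,"roll": 0,"jaw": 0.1},
    {"dx": 0,"dy": 0,"dz": 0.018,"roll": 0,"jaw": 0.1},
    {"dx": 0,"dy": 0,"dz": 0.02,"roll": 0,"jaw": 0.1},
    {"dx": 0,"dy": 0,"dz": 0.02,"roll": 0,"jaw": 0.1},
    {"dx": 0,"dy": 0,"dz": 0.02,"roll": 0,"jaw": 0.1},
    {"dx": 0,"dy": 0,"dz": 0.02,"roll": 0,"jaw": 0.1},
    {"dx": 0,"dy": 0,"dz": 0.015,"roll": 0,"jaw": 0.1},
  ],
)

```text
t: 5.15
eef_pos: [0.4597, 0.0387, 0.2353]
ee_rot: [-3.14, -0.001, -0.315]
force: [0.1, 0.2, -0.4]
width: 0.0242
gripper_force: 24.8
```

Run:
```python
from h import *
im,d,X=cloud("scene"); cv2.imwrite("pics/s2.png",cv2.resize(im[120:310,240:420,::-1],None,fx=3,fy=3,interpolation=2))
```

```text
(no output)
```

View pics/s2.png

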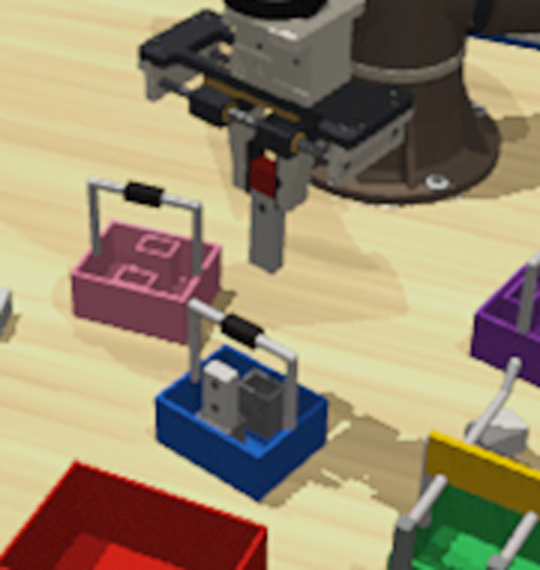

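The red-ended bracket is held clear above the basket (crop 262,180). The basket stands undisturbed with the good bracket at (220,395).

Emit:
servo_tool(
  moves=[
    {"dx": 0.03,"dy": -0.002,"dz": 0.005,"roll": 0,"jaw": 0.1},
    {"dx": 0.05,"dy": -0.002,"dz": 0,"roll": 0,"jaw": 0.1},
    {"dx": 0.05,"dy": -0.002,"dz": 0,"roll": 0,"jaw": 0.1},
    {"dx": 0.05,"dy": -0.002,"dz": 0,"roll": 0,"jaw": 0.1},
    {"dx": 0.03,"dy": -0.002,"dz": 0,"roll": 0,"jaw": 0.1},
    {"dx": 0.02,"dy": -0.001,"dz": 0,"roll": 0,"jaw": 0.1},
    {"dx": 0,"dy": 0,"dz": -0.02,"roll": 0,"jaw": 0.1},
    {"dx": 0,"dy": 0,"dz": -0.03,"roll": 0,"jaw": 0.1},
    {"dx": 0,"dy": 0,"dz": -0.03,"roll": 0,"jaw": 0.1},
    {"dx": 0,"dy": 0,"dz": -0.02,"roll": 0,"jaw": 0.1},
  ],
)

```text
t: 6.45
eef_pos: [0.6886, 0.0275, 0.1363]
ee_rot: [3.14, 0.002, -0.315]
force: [0.4, 0.8, -1.9]
width: 0.0239
gripper_force: 24.9
```

Emit:
servo_tool(
  moves=[
    {"dx": 0,"dy": 0,"dz": -0.02,"roll": 0,"jaw": 0.1},
    {"dx": 0,"dy": 0,"dz": -0.02,"roll": 0,"jaw": 0.1},
    {"dx": 0,"dy": 0,"dz": -0.018,"roll": 0,"jaw": 0.1},
    {"dx": 0,"dy": 0,"dz": 0,"roll": 0,"jaw": 0.1},
    {"dx": 0,"dy": 0,"dz": 0,"roll": 0,"jaw": 0.1},
    {"dx": 0,"dy": 0,"dz": 0,"roll": 0,"jaw": 0.6},
    {"dx": 0,"dy": 0,"dz": 0,"roll": 0,"jaw": 0.6},
    {"dx": 0,"dy": 0,"dz": 0,"roll": 0,"jaw": 0.6},
    {"dx": 0,"dy": 0,"dz": 0,"roll": 0,"jaw": 0.6},
    {"dx": 0,"dy": 0,"dz": 0,"roll": 0,"jaw": 0.6},
  ],
)

```text
t: 7.7
eef_pos: [0.6896, 0.0276, 0.0806]
ee_rot: [-3.142, -0.0, -0.315]
force: [-0.1, 0.5, 0.3]
width: 0.0526
gripper_force: 0.0
```

Emit:
servo_tool(
  moves=[
    {"dx": 0,"dy": 0,"dz": 0.03,"roll": 0,"jaw": 0.6},
    {"dx": 0,"dy": 0,"dz": 0.05,"roll": 0,"jaw": 0.6},
    {"dx": 0,"dy": 0,"dz": 0.05,"roll": -8,"jaw": 0.6},
    {"dx": -0.03,"dy": 0,"dz": 0.03,"roll": -10,"jaw": 0.6},
    {"dx": -0.03,"dy": 0,"dz": 0,"roll": -10,"jaw": 0.6},
    {"dx": -0.03,"dy": 0,"dz": 0,"roll": -10,"jaw": 0.6},
    {"dx": -0.03,"dy": 0,"dz": 0,"roll": -10,"jaw": 0.6},
    {"dx": -0.03,"dy": 0,"dz": 0,"roll": -10,"jaw": 0.6},
    {"dx": -0.03,"dy": 0,"dz": 0,"roll": -10,"jaw": 0.6},
    {"dx": -0.025,"dy": 0.001,"dz": 0,"roll": -10,"jaw": 0.6},
  ],
)

```text
t: 8.95
eef_pos: [0.4834, 0.0284, 0.2407]
ee_rot: [-3.141, 0.0, -1.682]
force: [0.4, 0.6, -0.2]
width: 0.0526
gripper_force: 0.0
```

Run:
```python
from h import *
im,d,X=cloud("scene"); cv2.imwrite("pics/s3.png",cv2.resize(im[150:360,220:420,::-1],None,fx=2.8,fy=2.8,interpolation=2))
x,y,h=[X[...,i] for i in range(3)]
near=(np.hypot(x-.4845,y-.0287)<.08)
for nm,m in (("bar",near&(h>.108)&(h<.135)),("slv",near&(h>.11)&(h<.135)&(im.max(-1)<60))):
    P=X[m]; 
    if len(P)>4: print(nm,len(P),P.mean(0),cv2.minAreaRect(P[:,:2].astype(np.float32)*1000))
hsv=cv2.cvtColor(im,cv2.COLOR_RGB2HSV)
m=(abs(x-.69)<.05)&(abs(y-.028)<.065)&(h>.012)&(h<.11); P=X[m]; print("in crate",len(P),P.mean(0),P[:,2].max())
```

```text
bar 252 [0.48997576 0.02993286 0.12144128] ((487.3258361816406, 28.026485443115234), (111.79165649414062, 17.476999282836914), 71.64247131347656)
slv 86 [0.48923235 0.02826823 0.1243487 ] ((487.0615539550781, 28.216548919677734), (31.06525230407715, 16.96059799194336), 73.82384490966797)
in crate 411 [0.6951572  0.03464443 0.06062856] 0.09948288635893929
```

View pics/s3.png

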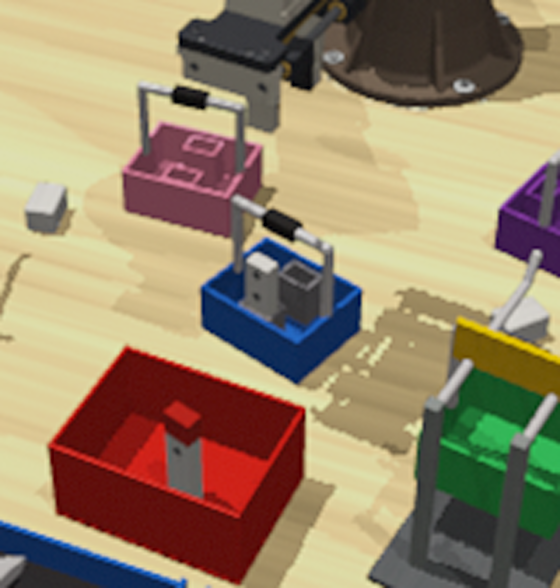

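The reject stands upright inside the crate (crop 183,450), its middle at about z = 0.05. Next I grip the bail.

Emit:
servo_tool(
  moves=[
    {"dx": 0.001,"dy": 0,"dz": 0,"roll": -6,"jaw": 0.5},
    {"dx": 0,"dy": 0,"dz": 0,"roll": -6,"jaw": 0.5},
    {"dx": 0,"dy": 0,"dz": -0.03,"roll": 0,"jaw": 0.5},
    {"dx": 0,"dy": 0,"dz": -0.03,"roll": 0,"jaw": 0.5},
    {"dx": 0,"dy": 0,"dz": -0.03,"roll": 0,"jaw": 0.5},
    {"dx": 0,"dy": 0,"dz": -0.025,"roll": 0,"jaw": 0.5},
    {"dx": 0,"dy": 0,"dz": -0.015,"roll": 0,"jaw": 0.5},
    {"dx": 0,"dy": 0,"dz": -0.007,"roll": 0,"jaw": 0.5},
    {"dx": 0,"dy": 0,"dz": 0,"roll": 0,"jaw": 0.5},
    {"dx": 0,"dy": 0,"dz": 0,"roll": 0,"jaw": 0.5},
  ],
)

```text
t: 10.25
eef_pos: [0.4861, 0.0288, 0.1044]
ee_rot: [-3.14, 0.001, -1.885]
force: [0.4, -1.1, -0.1]
width: 0.0438
gripper_force: 0.0
```

Emit:
servo_tool(
  moves=[
    {"dx": 0,"dy": 0,"dz": 0,"roll": 0,"jaw": 0.35},
    {"dx": 0,"dy": 0,"dz": 0,"roll": 0,"jaw": 0.25},
    {"dx": 0,"dy": 0,"dz": 0,"roll": 0,"jaw": 0.05},
    {"dx": 0,"dy": 0,"dz": 0,"roll": 0,"jaw": 0.05},
    {"dx": 0,"dy": 0,"dz": 0,"roll": 0,"jaw": 0.05},
    {"dx": 0,"dy": 0,"dz": 0,"roll": 0,"jaw": 0.05},
    {"dx": 0,"dy": 0,"dz": 0,"roll": 0,"jaw": 0.05},
    {"dx": 0,"dy": 0,"dz": 0,"roll": 0,"jaw": 0.05},
    {"dx": 0,"dy": 0,"dz": 0,"roll": 0,"jaw": 0.05},
    {"dx": 0,"dy": 0,"dz": 0,"roll": 0,"jaw": 0.05},
  ],
  newtons=45,
)

```text
t: 11.5
eef_pos: [0.4855, 0.0286, 0.1036]
ee_rot: [3.142, -0.0, -1.885]
force: [-3.5, 0.7, 5.3]
width: 0.0135
gripper_force: 45.0
```

Emit:
servo_tool(
  moves=[
    {"dx": 0,"dy": 0,"dz": 0.006,"roll": 0,"jaw": 0.05},
    {"dx": 0,"dy": 0,"dz": 0.01,"roll": 0,"jaw": 0.05},
    {"dx": 0,"dy": 0,"dz": 0.016,"roll": 0,"jaw": 0.05},
    {"dx": 0,"dy": 0,"dz": 0.02,"roll": 0,"jaw": 0.05},
    {"dx": 0,"dy": 0,"dz": 0.024,"roll": 0,"jaw": 0.05},
    {"dx": 0,"dy": 0,"dz": 0.024,"roll": 0,"jaw": 0.05},
    {"dx": 0,"dy": 0,"dz": 0.02,"roll": 0,"jaw": 0.05},
    {"dx": 0,"dy": 0,"dz": 0.02,"roll": 0,"jaw": 0.05},
    {"dx": 0,"dy": 0,"dz": 0.012,"roll": 0,"jaw": 0.05},
    {"dx": 0,"dy": 0,"dz": 0.004,"roll": 0,"jaw": 0.05},
  ],
)

```text
t: 12.75
eef_pos: [0.4857, 0.0286, 0.2602]
ee_rot: [-3.141, 0.001, -1.886]
force: [0.1, 0.1, -4.7]
width: 0.0138
gripper_force: 45.0
```

Emit:
servo_tool(
  moves=[
    {"dx": -0.004,"dy": -0.02,"dz": 0,"roll": 2,"jaw": 0.05},
    {"dx": -0.006,"dy": -0.035,"dz": 0,"roll": 3.5,"jaw": 0.05},
    {"dx": -0.006,"dy": -0.04,"dz": 0,"roll": 3.5,"jaw": 0.05},
    {"dx": -0.006,"dy": -0.044,"dz": 0,"roll": 3.5,"jaw": 0.05},
    {"dx": -0.006,"dy": -0.044,"dz": 0,"roll": 3.5,"jaw": 0.05},
    {"dx": -0.006,"dy": -0.044,"dz": 0,"roll": 3.5,"jaw": 0.05},
    {"dx": -0.007,"dy": -0.044,"dz": 0,"roll": 3.5,"jaw": 0.05},
    {"dx": -0.007,"dy": -0.044,"dz": 0,"roll": 3.5,"jaw": 0.05},
    {"dx": -0.007,"dy": -0.035,"dz": 0,"roll": 3.5,"jaw": 0.05},
    {"dx": -0.006,"dy": -0.019,"dz": 0,"roll": 2.7,"jaw": 0.05},
  ],
)

```text
t: 14.0
eef_pos: [0.4249, -0.3417, 0.2594]
ee_rot: [-3.141, -0.0, -1.314]
force: [-1.5, -1.4, -5.2]
width: 0.014
gripper_force: 45.0
```

Run:
```python
from h import *
im,d,X=cloud("scene"); cv2.imwrite("pics/s4.png",cv2.resize(im[110:310,110:330,::-1],None,fx=2.9,fy=2.9,interpolation=2))
s=get_state(); T=s["eef_pos"]; print(T,s["ee_rot"],s["force"],s["width"])
for n in("scene","top"):
    im,d,X=cloud(n); x,y,h=[X[...,i] for i in range(3)]
    near=np.hypot(x-T[0],y-T[1])<.09
    hsv=cv2.cvtColor(im,cv2.COLOR_RGB2HSV)
    for nm,m in(("blue",near&(hsv[...,0]>100)&(hsv[...,0]<125)&(hsv[...,1]>130)&(h>.1)&(h<.25)),("bar",near&(abs(h-T[2]-.0165)<.015)&(np.hypot(x-T[0],y-T[1])>.03))):
        P=X[m]
        if len(P)>5: print(n,nm,len(P),P.mean(0).round(4),np.percentile(P[:,2],[1,50,99]).round(3),cv2.minAreaRect(P[:,:2].astype(np.float32)*1000))
```

```text
[ 0.42341625 -0.34298537  0.25878863] [ 3.13958041e+00  2.07353588e-04 -1.31182455e+00] [-0.78263594 -2.51297006 -2.2183696 ] 0.013591872002203964
scene blue 459 [ 0.4487 -0.2825  0.1976] [0.161 0.196 0.242] ((413.2184753417969, -297.48236083984375), (97.987060546875, 63.776798248291016), 15.638107299804688)
scene bar 84 [ 0.4135 -0.2777  0.2735] [0.261 0.272 0.289] ((419.9921569824219, -285.2139892578125), (18.194711685180664, 80.14942932128906), 41.241424560546875)
top blue 358 [ 0.402  -0.3131  0.1793] [0.154 0.178 0.232] ((408.2044677734375, -294.95806884765625), (85.78038787841797, 65.48721313476562), 15.299203872680664)
top bar 76 [ 0.4126 -0.2796  0.275 ] [0.261 0.275 0.29 ] ((417.888916015625, -286.5121154785156), (17.14911460876465, 67.29957580566406), 47.92277908325195)
```

View pics/s4.png

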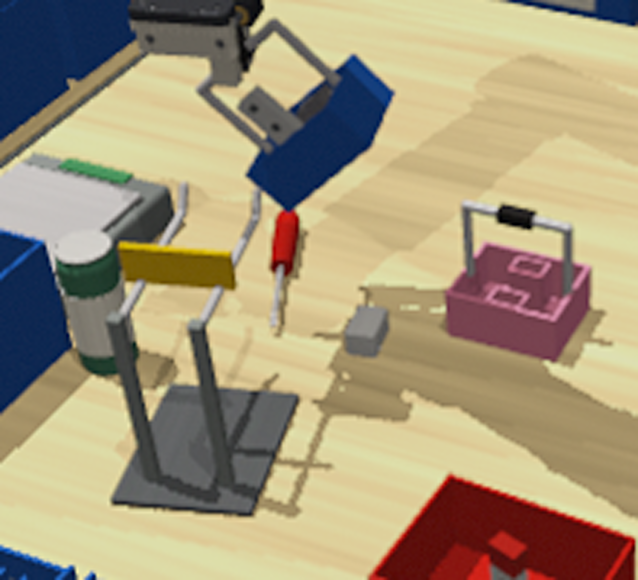

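The basket has swung about the grip axis and is tilted roughly 40° (crop 320,130); the good bracket is still in its pocket. I let it settle and check again.

Emit:
servo_tool(
  moves=[
    {"dx": 0,"dy": 0,"dz": 0,"roll": 0,"jaw": 0.05},
    {"dx": 0,"dy": 0,"dz": 0,"roll": 0,"jaw": 0.05},
    {"dx": 0,"dy": 0,"dz": 0,"roll": 0,"jaw": 0.05},
    {"dx": 0,"dy": 0,"dz": 0,"roll": 0,"jaw": 0.05},
    {"dx": 0,"dy": 0,"dz": 0,"roll": 0,"jaw": 0.05},
    {"dx": 0,"dy": 0,"dz": 0,"roll": 0,"jaw": 0.05},
    {"dx": 0,"dy": 0,"dz": 0,"roll": 0,"jaw": 0.05},
    {"dx": 0,"dy": 0,"dz": 0,"roll": 0,"jaw": 0.05},
    {"dx": 0,"dy": 0,"dz": 0,"roll": 0,"jaw": 0.05},
    {"dx": 0,"dy": 0,"dz": 0,"roll": 0,"jaw": 0.05},
  ],
)

```text
t: 15.4
eef_pos: [0.4245, -0.3404, 0.2596]
ee_rot: [3.142, -0.0, -1.315]
force: [-1.0, -0.1, -3.5]
width: 0.0137
gripper_force: 45.0
```

```bash
cat > tilt.py <<'E'
from h import *
# bail bar tilt and basket centre relative to the tool
s=get_state(); T=s["eef_pos"]; print(T.round(4),s["ee_rot"].round(3),s["force"].round(1),round(s["width"],4))
yw=s["ee_rot"][2]; ax=np.array([np.cos(yw),np.sin(yw)]); fw=np.array([-np.sin(yw),np.cos(yw)])
if abs(fw[0])>0 and fw[0]<0: fw=-fw
bx=np.array([-fw[1],fw[0]])
for n in("scene","top"):
    im,d,X=cloud(n); H,S,V=[a.astype(int) for a in cv2.split(cv2.cvtColor(im,cv2.COLOR_RGB2HSV))]
    D=X[...,:2]-T[:2]; a=D@bx; f=D@fw; h=X[...,2]-T[2]
    m=(np.hypot(a,f)<.13)&(H>100)&(H<125)&(S>130)&(h<.0)&(h>-.2)
    P=np.stack([f[m],a[m],h[m]],-1); print(n,"blue f,along,h min/max",len(P),np.percentile(P,[1,99],axis=0).round(3).tolist())
    m=(abs(f)<.02)&(abs(a)>.02)&(abs(a)<.06)&(h>-.04)&(h<.07)&(S<70)
    if m.sum()>8: 
        p=np.polyfit(a[m],h[m],1); print(n,"bar n",m.sum(),"h",h[m].mean().round(4),"a range",a[m].min().round(3),a[m].max().round(3),"tilt deg",np.degrees(np.arctan(p[0])).round(1))
E
python3 tilt.py
```

```text
[ 0.4245 -0.3404  0.2596] [ 3.142 -0.    -1.315] [-1.  -0.1 -3.5] 0.0137
scene blue f,along,h min/max 1063 [[-0.04, 0.018, -0.094], [0.048, 0.124, -0.001]]
scene bar n 155 h 0.0166 a range -0.034 0.06 tilt deg 26.1
top blue f,along,h min/max 363 [[-0.044, 0.017, -0.103], [0.038, 0.096, -0.001]]
top bar n 127 h 0.0295 a range 0.02 0.06 tilt deg -20.7
```

Emit:
servo_tool(
  moves=[
    {"dx": 0,"dy": 0,"dz": 0,"roll": 0,"jaw": 0.05},
    {"dx": 0,"dy": 0,"dz": 0,"roll": 0,"jaw": 0.05},
    {"dx": 0,"dy": 0,"dz": 0,"roll": 0,"jaw": 0.05},
    {"dx": 0,"dy": 0,"dz": 0,"roll": 0,"jaw": 0.05},
    {"dx": 0,"dy": 0,"dz": 0,"roll": 0,"jaw": 0.05},
    {"dx": 0,"dy": 0,"dz": 0,"roll": 0,"jaw": 0.05},
    {"dx": 0,"dy": 0,"dz": 0,"roll": 0,"jaw": 0.05},
    {"dx": 0,"dy": 0,"dz": 0,"roll": 0,"jaw": 0.05},
    {"dx": 0,"dy": 0,"dz": 0,"roll": 0,"jaw": 0.05},
    {"dx": 0,"dy": 0,"dz": 0,"roll": 0,"jaw": 0.05},
  ],
  newtons=25,
)

```text
t: 16.75
eef_pos: [0.4246, -0.3404, 0.2596]
ee_rot: [3.142, -0.0, -1.315]
force: [0.3, -0.0, -4.2]
width: 0.0134
gripper_force: 25.0
```

```bash
python3 tilt.py
```

```text
[ 0.4246 -0.3404  0.2596] [ 3.142 -0.    -1.315] [ 0.3 -0.  -4.2] 0.0134
scene blue f,along,h min/max 1072 [[-0.041, 0.018, -0.094], [0.049, 0.124, -0.001]]
scene bar n 152 h 0.0183 a range -0.035 0.06 tilt deg 27.2
top blue f,along,h min/max 362 [[-0.044, 0.017, -0.105], [0.038, 0.082, -0.022]]
top bar n 124 h 0.03 a range 0.022 0.06 tilt deg -20.8
```

Emit:
servo_tool(
  moves=[
    {"dx": 0,"dy": 0,"dz": 0,"roll": 0,"jaw": 0.05},
    {"dx": 0,"dy": 0,"dz": 0,"roll": 0,"jaw": 0.05},
    {"dx": 0,"dy": 0,"dz": 0,"roll": 0,"jaw": 0.05},
    {"dx": 0,"dy": 0,"dz": 0,"roll": 0,"jaw": 0.05},
    {"dx": 0,"dy": 0,"dz": 0,"roll": 0,"jaw": 0.05},
    {"dx": 0,"dy": 0,"dz": 0,"roll": 0,"jaw": 0.05},
    {"dx": 0,"dy": 0,"dz": 0,"roll": 0,"jaw": 0.05},
    {"dx": 0,"dy": 0,"dz": 0,"roll": 0,"jaw": 0.05},
    {"dx": 0,"dy": 0,"dz": 0,"roll": 0,"jaw": 0.05},
    {"dx": 0,"dy": 0,"dz": 0,"roll": 0,"jaw": 0.05},
  ],
  newtons=14,
)

```text
t: 18.1
eef_pos: [0.4246, -0.3404, 0.2596]
ee_rot: [3.142, 0.0, -1.315]
force: [-0.1, -1.0, -4.1]
width: 0.0141
gripper_force: 14.0
```

```bash
python3 tilt.py
```

```text
[ 0.4246 -0.3404  0.2596] [ 3.142  0.    -1.315] [-0.1 -1.  -4.1] 0.0141
scene blue f,along,h min/max 1088 [[-0.044, -0.047, -0.105], [0.05, 0.062, -0.054]]
scene bar n 221 h -0.0021 a range -0.05 0.06 tilt deg 1.7
top blue f,along,h min/max 562 [[-0.043, -0.012, -0.11], [0.036, 0.065, -0.054]]
top bar n 86 h 0.0158 a range 0.02 0.06 tilt deg -7.1
```

Emit:
servo_tool(
  moves=[
    {"dx": 0,"dy": 0,"dz": -0.004,"roll": 0,"jaw": 0.05},
    {"dx": 0,"dy": 0,"dz": -0.008,"roll": 0,"jaw": 0.05},
    {"dx": 0,"dy": 0,"dz": -0.01,"roll": 0,"jaw": 0.05},
    {"dx": 0,"dy": 0,"dz": -0.01,"roll": 0,"jaw": 0.05},
    {"dx": 0,"dy": 0,"dz": -0.01,"roll": 0,"jaw": 0.05},
    {"dx": 0,"dy": 0,"dz": -0.01,"roll": 0,"jaw": 0.05},
    {"dx": 0,"dy": 0,"dz": -0.006,"roll": 0,"jaw": 0.05},
    {"dx": 0,"dy": 0,"dz": -0.003,"roll": 0,"jaw": 0.05},
    {"dx": 0,"dy": 0,"dz": 0,"roll": 0,"jaw": 0.05},
    {"dx": 0,"dy": 0,"dz": 0,"roll": 0,"jaw": 0.05},
  ],
  newtons=11,
)

```text
t: 19.45
eef_pos: [0.4248, -0.3405, 0.1989]
ee_rot: [-3.141, -0.0, -1.315]
force: [-1.1, -0.0, -4.1]
width: 0.0136
gripper_force: 11.0
```

```bash
python3 tilt.py
python3 - <<'E'
from h import *
im,d,X=cloud("scene"); a=cv2.resize(im[110:310,110:270],None,fx=2.5,fy=2.5,interpolation=2)
im,d,X=cloud("top"); b=cv2.resize(im[140:270,380:530],(400,347),interpolation=2)
cv2.imwrite("pics/s5.png",np.hstack([a,cv2.copyMakeBorder(b,0,500-347,0,0,0)])[...,::-1])
E
```

```text
[ 0.4248 -0.3405  0.1989] [-3.141 -0.    -1.315] [-1.1 -0.  -4.1] 0.0136
scene blue f,along,h min/max 924 [[-0.044, -0.047, -0.105], [0.05, 0.062, -0.056]]
scene bar n 188 h -0.0036 a range -0.051 0.06 tilt deg 4.1
top blue f,along,h min/max 518 [[-0.043, -0.01, -0.11], [0.036, 0.065, -0.053]]
top bar n 74 h 0.0161 a range 0.021 0.06 tilt deg -6.3
```

View pics/s5.png

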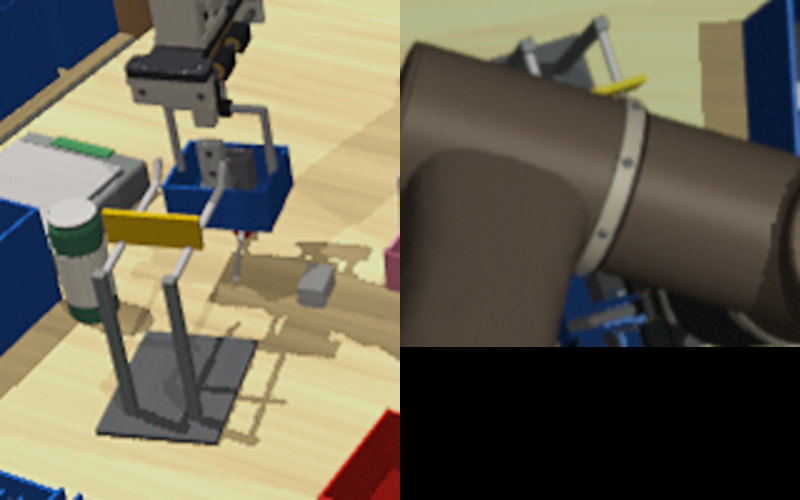

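The basket hangs nearly level before the prongs (left half, 225,185), with the good bracket in its pocket at (208,160). I check the rods against the prongs sideways using the scene camera.

Run:
```python
from h import *
T=get_state()["eef_pos"]; g=np.radians(14.7); fx=np.array([np.cos(g),np.sin(g)]); fy=np.array([-np.sin(g),np.cos(g)])
O=np.array([.594,-.296])
im,d,X=cloud("scene"); S=cv2.cvtColor(im,cv2.COLOR_RGB2HSV)[...,1].astype(int)
D=X[...,:2]-O; f=D@fx; a=D@fy; h=X[...,2]
print("tcp",(T[:2]-O)@fx,(T[:2]-O)@fy)
for lo,hi in((.20,.23),(.175,.2),(.155,.175)):
  for s in(1,-1):
    m=(abs(f+.175)<.015)&(a*s>.03)&(a*s<.07)&(h>lo)&(h<hi)&(S<90); print("rod",lo,s,m.sum(),a[m].mean().round(4),np.percentile(a[m],[5,95]).round(4) if m.sum() else "",f[m].mean().round(4))
for lo,hi in((-.09,-.05),(-.05,-.01),(-.115,-.095)):
  for s in(1,-1):
    m=(f>lo)&(f<hi)&(a*s>.015)&(a*s<.05)&(h>.163)&(h<.2)&(S<90); print("prong",lo,s,m.sum(),a[m].mean().round(4),np.percentile(h[m],[5,95]).round(3))
z=np.load("scene0.npz"); X=z["X"]; H,S,V=[q.astype(int) for q in cv2.split(cv2.cvtColor(z["im"],cv2.COLOR_RGB2HSV))]
D=X[...,:2]-O; f=D@fx; a=D@fy; h=X[...,2]
m=(abs(f)<.03)&(abs(a)<.07)&(h>.168)&(h<.212)&(H>18)&(H<35)&(S>120); print("plate f",np.percentile(f[m],[2,25,50,75,98]).round(4),"a",np.percentile(a[m],[1,99]).round(4))
```

```text
tcp -0.17507595583527916 -1.3698348995968155e-05
rod 0.2 1 58 0.0473 [0.0326 0.0581] -0.1721
rod 0.2 -1 21 -0.042 [-0.0481 -0.0316] -0.1712
rod 0.175 1 36 0.0558 [0.0508 0.06  ] -0.1713
rod 0.175 -1 35 -0.044 [-0.0481 -0.0401] -0.1713
rod 0.155 1 22 0.0567 [0.0526 0.0606] -0.1712
rod 0.155 -1 23 -0.0439 [-0.0481 -0.0395] -0.1727
prong -0.09 1 33 0.0296 [0.169 0.176]
prong -0.09 -1 35 -0.0344 [0.169 0.176]
prong -0.05 1 22 0.0303 [0.17  0.175]
prong -0.05 -1 7 -0.0349 [0.172 0.177]
prong -0.115 1 37 0.0286 [0.171 0.192]
prong -0.115 -1 34 -0.0355 [0.175 0.192]
plate f [0.0004 0.0041 0.0054 0.0069 0.0096] a [-0.0465  0.0422]
```

Emit:
servo_tool(
  moves=[
    {"dx": 0,"dy": 0,"dz": 0,"roll": 0,"jaw": 0.05},
    {"dx": 0,"dy": 0,"dz": 0,"roll": 0,"jaw": 0.05},
    {"dx": 0.0003,"dy": -0.001,"dz": 0,"roll": 0.2,"jaw": 0.05},
    {"dx": 0.0005,"dy": -0.002,"dz": 0,"roll": 0.2,"jaw": 0.05},
    {"dx": 0.0006,"dy": -0.0022,"dz": 0,"roll": 0.1,"jaw": 0.05},
    {"dx": 0.0005,"dy": -0.002,"dz": 0,"roll": 0,"jaw": 0.05},
    {"dx": 0.0003,"dy": -0.001,"dz": 0,"roll": 0,"jaw": 0.05},
    {"dx": 0,"dy": 0,"dz": 0,"roll": 0,"jaw": 0.05},
    {"dx": 0.006,"dy": 0.0016,"dz": 0,"roll": 0,"jaw": 0.05},
    {"dx": 0.009,"dy": 0.0024,"dz": 0,"roll": 0,"jaw": 0.05},
  ],
  newtons=35,
)

```text
t: 20.95
eef_pos: [0.4422, -0.3445, 0.1987]
ee_rot: [-3.141, -0.0, -1.306]
force: [-0.3, 0.2, -3.5]
width: 0.0138
gripper_force: 35.0
```

Emit:
servo_tool(
  moves=[
    {"dx": 0.01,"dy": 0.0027,"dz": 0,"roll": 0,"jaw": 0.05},
    {"dx": 0.01,"dy": 0.0027,"dz": 0,"roll": 0,"jaw": 0.05},
    {"dx": 0.012,"dy": 0.0032,"dz": 0,"roll": 0,"jaw": 0.05},
    {"dx": 0.012,"dy": 0.0032,"dz": 0,"roll": 0,"jaw": 0.05},
    {"dx": 0.012,"dy": 0.0032,"dz": 0,"roll": 0,"jaw": 0.05},
    {"dx": 0.012,"dy": 0.0032,"dz": 0,"roll": 0,"jaw": 0.05},
    {"dx": 0.012,"dy": 0.0032,"dz": 0,"roll": 0,"jaw": 0.05},
    {"dx": 0.01,"dy": 0.0027,"dz": 0,"roll": 0,"jaw": 0.05},
    {"dx": 0.006,"dy": 0.0016,"dz": 0,"roll": 0,"jaw": 0.05},
    {"dx": 0.004,"dy": 0.001,"dz": 0,"roll": 0,"jaw": 0.05},
  ],
)

```text
t: 22.2
eef_pos: [0.542, -0.3178, 0.1985]
ee_rot: [3.141, 0.0, -1.306]
force: [0.2, -0.3, -4.6]
width: 0.0135
gripper_force: 35.0
```

Run:
```python
from h import *
s=get_state();T=s["eef_pos"]; g=np.radians(14.9); fx=np.array([np.cos(g),np.sin(g)]); fy=np.array([-np.sin(g),np.cos(g)])
O=np.array([.594,-.296]); F=(T[:2]-O)@fx
im,d,X=cloud("scene"); S=cv2.cvtColor(im,cv2.COLOR_RGB2HSV)[...,1].astype(int)
D=X[...,:2]-O; f=D@fx; a=D@fy; h=X[...,2]
print(T,s["ee_rot"],s["force"],"f,a",F,(T[:2]-O)@fy)
for lo,hi in((.2,.225),(.15,.2),):
  for k in(1,-1):
    m=(abs(f-F)<.02)&(a*k>.037)&(a*k<.075)&(h>lo)&(h<hi)&(S<90); print("rod",k,m.sum(),a[m].mean().round(4),f[m].mean().round(4),h[m].max())
cv2.imwrite("pics/s6.png",cv2.resize(im[110:310,110:270,::-1],None,fx=3,fy=3,interpolation=2))
```

```text
[ 0.54199424 -0.31780402  0.19848257] [ 3.14142523e+00  1.00329710e-04 -1.30591343e+00] [ 0.18579255 -0.25458986 -4.55894544] f,a -0.05586365475901875 -0.007698501142248717
rod 1 41 0.0463 -0.0524 0.2217277205569502
rod -1 6 -0.051 -0.0507 0.20491969945478655
rod 1 69 0.0488 -0.0516 0.1998468108889311
rod -1 55 -0.0502 -0.0529 0.19958654470199363
```

View pics/s6.png

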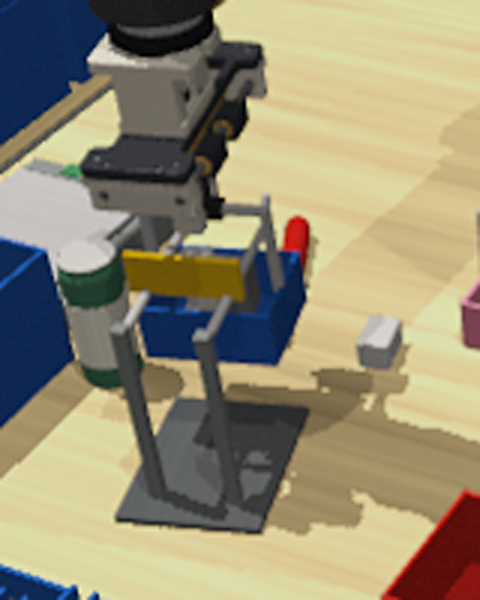

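The rods now straddle the prongs evenly and the bar is above them, so I lower it.

Emit:
servo_tool(
  moves=[
    {"dx": 0,"dy": 0,"dz": -0.004,"roll": 0,"jaw": 0.05},
    {"dx": 0,"dy": 0,"dz": -0.006,"roll": 0,"jaw": 0.05},
    {"dx": 0,"dy": 0,"dz": -0.006,"roll": 0,"jaw": 0.05},
    {"dx": 0,"dy": 0,"dz": -0.006,"roll": 0,"jaw": 0.05},
    {"dx": 0,"dy": 0,"dz": -0.005,"roll": 0,"jaw": 0.05},
    {"dx": 0,"dy": 0,"dz": -0.003,"roll": 0,"jaw": 0.05},
    {"dx": 0,"dy": 0,"dz": -0.002,"roll": 0,"jaw": 0.05},
    {"dx": 0,"dy": 0,"dz": -0.001,"roll": 0,"jaw": 0.05},
    {"dx": 0,"dy": 0,"dz": 0,"roll": 0,"jaw": 0.05},
    {"dx": 0,"dy": 0,"dz": 0,"roll": 0,"jaw": 0.05},
  ],
)

```text
t: 23.5
eef_pos: [0.542, -0.318, 0.1661]
ee_rot: [-3.141, -0.001, -1.306]
force: [-0.8, 1.2, 0.8]
width: 0.0135
gripper_force: 35.0
```

Emit:
servo_tool(
  moves=[
    {"dx": 0,"dy": 0,"dz": -0.001,"roll": 0,"jaw": 0.05},
    {"dx": 0,"dy": 0,"dz": 0,"roll": 0,"jaw": 0.12},
    {"dx": 0,"dy": 0,"dz": 0,"roll": 0,"jaw": 0.18},
    {"dx": 0,"dy": 0,"dz": 0,"roll": 0,"jaw": 0.25},
    {"dx": 0,"dy": 0,"dz": 0,"roll": 0,"jaw": 0.33},
    {"dx": 0,"dy": 0,"dz": 0,"roll": 0,"jaw": 0.33},
    {"dx": 0,"dy": 0,"dz": 0.01,"roll": 0,"jaw": 0.33},
    {"dx": 0,"dy": 0,"dz": 0.015,"roll": 0,"jaw": 0.33},
    {"dx": 0,"dy": 0,"dz": 0.02,"roll": 0,"jaw": 0.33},
    {"dx": 0,"dy": 0,"dz": 0.015,"roll": 0,"jaw": 0.33},
  ],
)

```text
t: 24.75
eef_pos: [0.5423, -0.3181, 0.2268]
ee_rot: [-3.14, -0.001, -1.306]
force: [-0.0, -0.7, 0.2]
width: 0.0288
gripper_force: 0.0
```

```bash
cat > m.py <<'E'
from h import *
import sys
s=get_state();T=s["eef_pos"]; g=np.radians(14.9); fx=np.array([np.cos(g),np.sin(g)]); fy=np.array([-np.sin(g),np.cos(g)])
O=np.array([.594,-.296])
im,d,X=cloud("scene"); H,S,V=[q.astype(int) for q in cv2.split(cv2.cvtColor(im,cv2.COLOR_RGB2HSV))]
D=X[...,:2]-O; f=D@fx; a=D@fy; h=X[...,2]
print(T,s["force"],"tcp f,a",(T[:2]-O)@fx,(T[:2]-O)@fy)
for lo,hi in((.165,.19),(.14,.165),(.11,.14)):
  for k in(1,-1):
    m=(f<.02)&(f>-.1)&(a*k>.042)&(a*k<.065)&(h>lo)&(h<hi)&(S<90); print("rod",lo,k,m.sum(),np.median(a[m]).round(4),np.percentile(f[m],[10,50,90]).round(4),h[m].max().round(4))
m=(H>100)&(H<125)&(S>130)&(abs(f+.03)<.09)&(abs(a)<.075)&(h>.03)&(h<.14); print("blue f,a,h",[np.percentile(q[m],[1,99]).round(3) for q in (f,a,h)])
cv2.imwrite("pics/%s.png"%sys.argv[1],cv2.resize(im[130:290,130:240,::-1],None,fx=3.5,fy=3.5,interpolation=2))
E
python3 m.py s7
```

```text
[ 0.54226028 -0.31812418  0.22675206] [-0.01132061 -0.71672186  0.2004135 ] tcp f,a -0.05568887670585868 -0.008076297127846039
rod 0.165 1 30 0.0474 [-0.0542 -0.0511 -0.0477] 0.183
rod 0.165 -1 37 -0.0517 [-0.0556 -0.0526 -0.0494] 0.185
rod 0.14 1 33 0.0487 [-0.0562 -0.0528 -0.0499] 0.1648
rod 0.14 -1 1 -0.051 [-0.0615 -0.0615 -0.0615] 0.1616
rod 0.11 1 32 0.0482 [-0.0586 -0.0556 -0.0525] 0.139
rod 0.11 -1 9 -0.0509 [-0.0583 -0.0562 -0.0545] 0.1202
blue f,a,h [array([-0.107, -0.014]), array([-0.056,  0.052]), array([0.058, 0.113])]
```

View pics/s7.png

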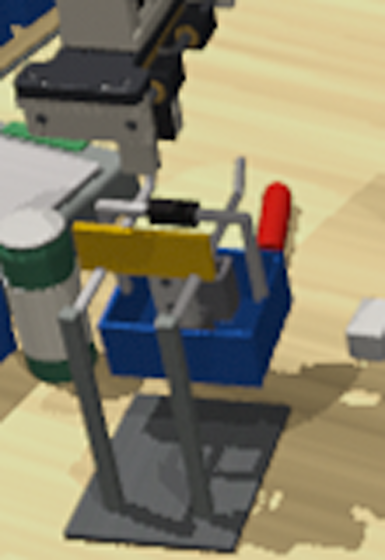

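The bar lies across both prongs with the sleeve at crop (172,211), and the basket is free. I go around the front with the fingers closed, ready to push.

Emit:
servo_tool(
  moves=[
    {"dx": -0.01,"dy": -0.001,"dz": 0,"roll": 0,"jaw": 0.2},
    {"dx": -0.016,"dy": -0.001,"dz": 0,"roll": 0,"jaw": 0.1},
    {"dx": -0.016,"dy": -0.002,"dz": 0,"roll": 0,"jaw": 0},
    {"dx": 0,"dy": 0,"dz": 0,"roll": 0,"jaw": 0},
    {"dx": 0,"dy": 0,"dz": -0.01,"roll": 0,"jaw": 0},
    {"dx": 0,"dy": 0,"dz": -0.016,"roll": 0,"jaw": 0},
    {"dx": 0,"dy": 0,"dz": -0.016,"roll": 0,"jaw": 0},
    {"dx": 0,"dy": 0,"dz": -0.012,"roll": 0,"jaw": 0},
    {"dx": 0,"dy": 0,"dz": -0.006,"roll": 0,"jaw": 0},
    {"dx": 0,"dy": 0,"dz": 0,"roll": 0,"jaw": 0},
  ],
  newtons=10,
)

```text
t: 26.05
eef_pos: [0.4997, -0.3219, 0.164]
ee_rot: [3.141, 0.0, -1.306]
force: [-0.2, -0.6, 0.9]
width: 0.0004
gripper_force: 0.0
```

Emit:
servo_tool(
  moves=[
    {"dx": 0.004,"dy": 0.001,"dz": 0,"roll": 0,"jaw": 0},
    {"dx": 0.004,"dy": 0.001,"dz": 0,"roll": 0,"jaw": 0},
    {"dx": 0.004,"dy": 0.0011,"dz": 0,"roll": 0,"jaw": 0},
    {"dx": 0.004,"dy": 0.001,"dz": 0,"roll": 0,"jaw": 0},
    {"dx": 0.004,"dy": 0.0011,"dz": 0,"roll": 0,"jaw": 0},
    {"dx": 0.004,"dy": 0.001,"dz": 0,"roll": 0,"jaw": 0},
    {"dx": 0.004,"dy": 0.0011,"dz": 0,"roll": 0,"jaw": 0},
    {"dx": 0.004,"dy": 0.001,"dz": 0,"roll": 0,"jaw": 0},
    {"dx": 0.003,"dy": 0.0008,"dz": 0,"roll": 0,"jaw": 0},
    {"dx": 0.002,"dy": 0.0005,"dz": 0,"roll": 0,"jaw": 0},
  ],
)

```text
t: 27.3
eef_pos: [0.5369, -0.3122, 0.1645]
ee_rot: [3.141, 0.0, -1.306]
force: [-1.2, -1.6, -0.0]
width: 0.0003
gripper_force: 0.9
```

```bash
python3 m.py s8
```

```text
[ 0.53693697 -0.31219966  0.1644997 ] [-1.2432956  -1.57102579 -0.02988737] tcp f,a -0.05930980922371786 -0.0009821914750443564
rod 0.165 1 30 0.0466 [-0.0346 -0.0327 -0.0294] 0.1846
rod 0.165 -1 6 -0.0512 [-0.0353 -0.0326 -0.0311] 0.1852
rod 0.14 1 35 0.0478 [-0.035  -0.0326 -0.0299] 0.164
  return _methods._mean(a, axis=axis, dtype=dtype,
  ret = ret.dtype.type(ret / rcount)
Traceback (most recent call last):
  File "m.py", line 10, in <module>
    m=(f<.02)&(f>-.1)&(a*k>.042)&(a*k<.065)&(h>lo)&(h<hi)&(S<90); print("rod",lo,k,m.sum(),np.median(a[m]).round(4),np.percentile(f[m],[10,50,90]).round(4),h[m].max().round(4))
                                                                                                                    ~~~~~~~~~~~~~^^^^^^^^^^^^^^^^^
IndexError: index -1 is out of bounds for axis 0 with size 0
```

Pushing works: the bar is at about -36 mm and both ends moved evenly. I continue.

Emit:
servo_tool(
  moves=[
    {"dx": 0.003,"dy": 0.0008,"dz": 0,"roll": 0,"jaw": 0},
    {"dx": 0.003,"dy": 0.0008,"dz": 0,"roll": 0,"jaw": 0},
    {"dx": 0.003,"dy": 0.0008,"dz": 0,"roll": 0,"jaw": 0},
    {"dx": 0.003,"dy": 0.0008,"dz": 0,"roll": 0,"jaw": 0},
    {"dx": 0.003,"dy": 0.0008,"dz": 0,"roll": 0,"jaw": 0},
    {"dx": 0.003,"dy": 0.0008,"dz": 0,"roll": 0,"jaw": 0},
    {"dx": 0.002,"dy": 0.0005,"dz": 0,"roll": 0,"jaw": 0},
    {"dx": 0.002,"dy": 0.0005,"dz": 0,"roll": 0,"jaw": 0},
    {"dx": 0.001,"dy": 0.0003,"dz": 0,"roll": 0,"jaw": 0},
    {"dx": 0.001,"dy": 0.0003,"dz": 0,"roll": 0,"jaw": 0},
  ],
)

```text
t: 28.6
eef_pos: [0.5608, -0.3059, 0.1645]
ee_rot: [3.142, 0.0, -1.306]
force: [-2.0, -0.3, 0.5]
width: 0.0006
gripper_force: 0.8
```

Emit:
servo_tool(
  moves=[
    {"dx": 0.001,"dy": 0.0003,"dz": 0,"roll": 0,"jaw": 0},
    {"dx": 0.001,"dy": 0.0003,"dz": 0,"roll": 0,"jaw": 0},
    {"dx": 0.001,"dy": 0.0003,"dz": 0,"roll": 0,"jaw": 0},
    {"dx": 0,"dy": 0,"dz": 0,"roll": 0,"jaw": 0},
    {"dx": 0,"dy": 0,"dz": 0,"roll": 0,"jaw": 0},
    {"dx": 0,"dy": 0,"dz": 0,"roll": 0,"jaw": 0},
    {"dx": 0,"dy": 0,"dz": 0,"roll": 0,"jaw": 0},
    {"dx": 0,"dy": 0,"dz": 0,"roll": 0,"jaw": 0},
    {"dx": 0,"dy": 0,"dz": 0,"roll": 0,"jaw": 0},
    {"dx": 0,"dy": 0,"dz": 0,"roll": 0,"jaw": 0},
  ],
)

```text
t: 29.85
eef_pos: [0.5637, -0.305, 0.1645]
ee_rot: [3.141, 0.0, -1.306]
force: [-2.6, -0.4, -0.0]
width: 0.0003
gripper_force: 1.2
```

```bash
sed -i 's/print("rod",lo/m.sum()>3 and print("rod",lo/' m.py; python3 m.py s9
```

```text
[ 0.56365318 -0.30501662  0.16450532] [-2.63199084 -0.39994547 -0.02173668] tcp f,a -0.0316449150182189 -0.0009102845924047837
rod 0.165 1 38 0.0479 [-0.0085 -0.0031 -0.001 ] 0.1843
rod 0.165 -1 14 -0.0542 [-0.0042 -0.0024 -0.0004] 0.1846
rod 0.14 1 33 0.0479 [-0.0074 -0.0045 -0.0015] 0.1644
rod 0.14 -1 17 -0.0532 [-0.0072 -0.004  -0.0007] 0.1646
rod 0.11 1 37 0.0486 [-0.009  -0.0058 -0.0034] 0.1392
rod 0.11 -1 37 -0.051 [-0.0115 -0.0056 -0.0026] 0.1375
blue f,a,h [array([-0.056,  0.037]), array([-0.056,  0.052]), array([0.058, 0.111])]
```

Emit:
servo_tool(
  moves=[
    {"dx": 0.001,"dy": 0.0003,"dz": 0,"roll": 0,"jaw": 0},
    {"dx": 0.001,"dy": 0.0003,"dz": 0,"roll": 0,"jaw": 0},
    {"dx": 0,"dy": 0,"dz": 0,"roll": 0,"jaw": 0},
    {"dx": 0,"dy": 0,"dz": 0,"roll": 0,"jaw": 0},
    {"dx": 0,"dy": 0,"dz": 0,"roll": 0,"jaw": 0},
    {"dx": 0,"dy": 0,"dz": 0,"roll": 0,"jaw": 0},
    {"dx": 0,"dy": 0,"dz": 0,"roll": 0,"jaw": 0},
    {"dx": 0,"dy": 0,"dz": 0,"roll": 0,"jaw": 0},
    {"dx": 0,"dy": 0,"dz": 0,"roll": 0,"jaw": 0},
    {"dx": 0,"dy": 0,"dz": 0,"roll": 0,"jaw": 0},
  ],
)

```text
t: 31.15
eef_pos: [0.5639, -0.3049, 0.1644]
ee_rot: [3.138, 0.001, -1.306]
force: [-8.6, -3.0, 1.1]
width: 0.0005
gripper_force: 4.3
```

The stop is reached: the force rose to 9 N with no further motion. I back off slowly, then up and away.

Emit:
servo_tool(
  moves=[
    {"dx": -0.003,"dy": -0.0008,"dz": 0,"roll": 0,"jaw": 0},
    {"dx": -0.003,"dy": -0.0008,"dz": 0,"roll": 0,"jaw": 0},
    {"dx": -0.006,"dy": -0.0016,"dz": 0,"roll": 0,"jaw": 0},
    {"dx": -0.01,"dy": -0.0026,"dz": 0,"roll": 0,"jaw": 0},
    {"dx": -0.01,"dy": -0.0026,"dz": 0,"roll": 0,"jaw": 0},
    {"dx": 0,"dy": 0,"dz": 0.02,"roll": 0,"jaw": 0},
    {"dx": 0,"dy": 0,"dz": 0.03,"roll": 0,"jaw": 0},
    {"dx": 0,"dy": 0,"dz": 0.04,"roll": 0,"jaw": 0},
    {"dx": -0.02,"dy": 0,"dz": 0.03,"roll": 0,"jaw": 0},
    {"dx": -0.02,"dy": 0,"dz": 0,"roll": 0,"jaw": 0},
  ],
)

```text
t: 32.4
eef_pos: [0.4939, -0.3134, 0.2873]
ee_rot: [-3.138, -0.003, -1.306]
force: [-0.0, -1.4, -0.6]
width: 0.0005
gripper_force: 0.0
```

Emit:
servo_tool(
  moves=[
    {"dx": 0,"dy": 0,"dz": 0,"roll": 0,"jaw": 0},
    {"dx": 0,"dy": 0,"dz": 0,"roll": 0,"jaw": 0},
    {"dx": 0,"dy": 0,"dz": 0,"roll": 0,"jaw": 0},
    {"dx": 0,"dy": 0,"dz": 0,"roll": 0,"jaw": 0},
    {"dx": 0,"dy": 0,"dz": 0,"roll": 0,"jaw": 0},
    {"dx": 0,"dy": 0,"dz": 0,"roll": 0,"jaw": 0},
    {"dx": 0,"dy": 0,"dz": 0,"roll": 0,"jaw": 0},
    {"dx": 0,"dy": 0,"dz": 0,"roll": 0,"jaw": 0},
    {"dx": 0,"dy": 0,"dz": 0,"roll": 0,"jaw": 0},
    {"dx": 0,"dy": 0,"dz": 0,"roll": 0,"jaw": 0},
  ],
)

```text
t: 33.65
eef_pos: [0.4938, -0.3128, 0.2846]
ee_rot: [-3.142, -0.0, -1.306]
force: [-0.4, -0.4, 1.2]
width: 0.0006
gripper_force: 0.0
```

```bash
python3 m.py s10; python3 m.py s11 | tail -3
python3 - <<'E'
from h import *
im,d,X=cloud("scene"); x,y,h=[X[...,i] for i in range(3)]
S=cv2.cvtColor(im,cv2.COLOR_RGB2HSV)[...,1]
m=(abs(x-.69)<.05)&(abs(y-.028)<.065)&(h>.085)&(h<.11); print("reject top",m.sum(),X[m].mean(0))
g=np.radians(14.9);D=X[...,:2]-np.array([.594,-.296]);f=D@[np.cos(g),np.sin(g)];a=D@[-np.sin(g),np.cos(g)]
m=(abs(f-.02)<.025)&(abs(a)<.02)&(h>.115)&(h<.165)&(S<70); print("good",m.sum(),f[m].mean(),a[m].mean(),h[m].max())
E
```

```text
[ 0.4937677  -0.31279794  0.28459007] [-0.36967736 -0.35169923  1.2184526 ] tcp f,a -0.10118139714835064 0.009539883963113052
rod 0.165 1 33 0.0479 [-0.0076 -0.0042 -0.0001] 0.1846
rod 0.165 -1 16 -0.0544 [-0.0051 -0.0024  0.001 ] 0.1894
rod 0.14 1 33 0.0484 [-0.0083 -0.0046 -0.0016] 0.1642
rod 0.14 -1 18 -0.0527 [-0.0059 -0.0036 -0.0015] 0.1635
rod 0.11 1 37 0.0481 [-0.0091 -0.0059 -0.0025] 0.14
rod 0.11 -1 34 -0.0507 [-0.0102 -0.0055 -0.0024] 0.1389
blue f,a,h [array([-0.055,  0.037]), array([-0.056,  0.052]), array([0.059, 0.111])]
rod 0.11 1 37 0.0484 [-0.0093 -0.0062 -0.0037] 0.1396
rod 0.11 -1 33 -0.0505 [-0.0089 -0.0058 -0.0032] 0.139
blue f,a,h [array([-0.055,  0.038]), array([-0.057,  0.052]), array([0.059, 0.111])]
reject top 108 [0.69683629 0.03065924 0.09353402]
good 152 0.022207886956860795 -0.005253623341372804 0.15586138484924697
```

Everything measures as required: the basket is at rest on the prongs at the stop, the good bracket's top is at 0.156, and the reject is in the crate.

```bash
python3 -c "
from station import *
print(job_done())"
```

```text
the job is handed in; nothing more can be done
None
```

The job is handed in at about 34 s: the last camera measurements put the reject in the red crate and the blue basket at rest against the stop plate on both prongs, with the good bracket in its pocket, though the basket did swing to about 40° in the grip on the way; the hand-in returned no verdict.

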